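# Register a stencil frame against the rail and the red stop

### The arm

A 6-joint arm with a two-finger parallel gripper is mounted at the origin on the work surface. World frame = base frame: x ahead of the robot, y to its left, z up, the work surface at z = 0. Lengths are in m, angles in rad, forces in N, time in s.
With the tool pointing down it reaches from about 0.4 to 0.825 m from the base axis. Payload 7 kg.
Tool frame: the origin (TCP) lies midway between the tips of the shut fingers; the grasp point (between the pads) lies 19 mm behind it; z points along the fingers, y is the line along which they close (so a half turn about z gives the same grasp; the last joint's range is limited). The gripper opens to 88 mm and grips with 3 to 60 N. Pads are 19 mm wide; open, the fingers measure 130 mm over their backs; the gripper's body (78 mm by 193 mm) begins 47 mm behind the grasp point.
Start: joints at [1.421, 0.359, 0.012, 0, -1.224, -0.288], TCP at [0.286, 0.611, 0.227] pointing down, gripper open.
Joint ranges: [-3.07, 3.07], [-1.43, 2.12], [-1.02, 1.25], [-3.03, 1.67], [-3.05, -0], [-3.03, 3.03]. Speed limits (rad/s): [2.39, 2.39, 3.01, 3.14, 3.14, 3.14].

### API

Orientations are given as [roll, pitch, yaw] about the fixed x, y, z axes, in that order (R = Rz(yaw) Ry(pitch) Rx(roll)).
In Python, from station import get_state, grab_frame, calibration, job_done, boxes_of, regions_of, spot_point gives the robot as it stands. The module is installed in compiled form; this text tells all that it offers.
- The arm moves only by the tool arm_command, never from a script. Its argument "commands" is a list of rows, each an object of numbers: "tx", "ty", "tz": the shift along the tool's x, y, z each as a share of 25 cm, from -1 to 1; "twist": the turn about the tool's z as a share of 180 degrees, from -1 to 1. A call has exactly 8 rows; each row is the pose to reach, as a shift and turn from the pose commanded when the call began, along the tool's axes at that moment, turning the shorter way round; what a row does not reach only later rows make up. A row lasts 1/12 s, in which the tool goes at most 41.7 mm and 7.16 degrees, less where a joint would pass 70% of its speed; a pose out of reach is approached as far as the arm can. A call with a number of a shift or a turn outside -1 to 1 is refused whole. A call with a gripper value outside its range is refused whole. "claw" is the opening, from 0 (shut) to 1 (fully open), set as the call begins (left out, the last holds). The fingers move at their own pace and stop on an object; "grip_force" is the grip in N (left out, the last holds). Time passes only in rows, so rows that repeat a pose let the fingers close, or fill a call up. It gives the time, the measured TCP pose, the force, the opening and the grip force at its end, in the units of the state.
- get_state(): the state, without advancing time (a new reading comes with each control period).
- grab_frame(name): name is "side" or "top" or "wrist"; returns the picture (400x640x3 uint8, red, green, blue); there is no depth.
- calibration(name): a dict with "camera_matrix" (3x3 intrinsics, pixels), "extrinsics" (4x4, takes a point from camera to world coordinates). Camera axes: x right, y down, z forward; pixel columns grow to the right and rows downward; lengths in m; the calibration is good to about 2 mm. The wrist camera is an equidistant fisheye: a pixel r from the principal point sees the ray r / f radians off the axis. A picture is of the moment at which its call begins: read the wrist's pose just before it. calibration takes no time and is no camera call; for the wrist camera it gives the pose at the moment of the call.
- job_done(): hands the job in; it is judged then, once.
Trained networks look in the newest picture that a camera, given by its name, has taken for a name from the list of things; names that differ only in an ending like _2 or _b are one class to them, and where a whole thing is asked for, a point or a joint stands for the part that bears it (a point fixed in the world has none). Each returns a list of dicts, best first, with "score" (0 to 1); they miss things now and then, are a little off and sometimes report something else, mostly with a low value. They report only what shows in the picture. A call takes as long as a camera call. They do not tell look-alikes from the thing itself.
- boxes_of(query, camera): "rect" ([left, top, right, bottom] in pixels, round what is visible of it).
- regions_of(query, camera): "region" (400x640 bool, what is visible of it) and "rect" ([left, top, right, bottom] in pixels, round what is visible of it).
- spot_point(query, camera): "uv" ([column, row] in pixels: a listed point, or the origin of a listed thing).
The state is a dict: "t": time; "q": joint angles; "qd": joint speeds; "joint_efforts": joint torques, N m; "eef_pos": TCP position; "ee_rot": TCP orientation; "force": force on the tool from outside, world axes, zero at the start; "moment": the same for the moment, N m; "width": finger opening in m; "gripper_force": force on a finger pad.
Only numpy, scipy, OpenCV 4.12 (cv2) and the standard library are available. Lean on these libraries where they do the work, as an engineer would, in place of code of your own. Each camera call takes 0.05 s, during which the arm holds its last target. There are 200 camera calls.

### The job

Get the small stencil frame into register for the next colour: slide it gently along the print table until its far long edge is flush against the steel rail and its short end is right up against the red stop, then leave it there and back off. Only push it from outside its edges with the fingers: do not take hold of it, reach inside it, lift it or shove it hard, and leave the ink tub, the cup and the squeegee alone.

Things in the scene. Friction and masses are not known exactly. Their poses are not given: they have to be found in the camera images.
- frame: Loose flat printing frame: aluminium bars 18 mm wide around a blue mesh with pale leaves, 140 mm along its x, 200 along its y, 22 high, 0.4 to 0.9 kg, slides with dry friction. Origin: centre of its underside. Its +x long edge goes to the rail. Starts 40 to 80 mm (square, mid-edge) short of the rail, turned up to 0.25 rad to it, between the stops and clear of both.
- frame_far_left (a point): Corner of the frame at its +x, +y end (70, 100 mm from its origin), 11 mm above its underside; should end at the rail.
- frame_far_right (a point): Corner of the frame at its +x, -y end (70, -100 mm from its origin), 11 mm above its underside; should end at the rail.
- rail_face (a point): Point 12 mm above the table on the middle of the near face of the fixed steel rail (560 mm long, 25 mm thick, 30 mm high). Its y axis runs along the rail, its x axis points horizontally into the rail, so the face is x = 0 here. A white sheet flat on the table in front of it is only for looks.
- red_stop: Fixed red block, 90 mm along its x, 30 along its y, 30 high, standing out square from the rail's near face, axes parallel to the rail's. Its centre is 235 mm left (+y) or right (-y) of the rail's middle and 45 mm before its face; the side changes from start to start. Origin: centre of its underside. The stop is its face towards the rail's middle, 15 mm from its centre.
- yellow_stop: The same block in yellow, at the other end of the rail; belongs to another colour and is not used. The clear space between the two stops is 440 mm.
- ink_tub: Loose closed grey tub with blue lid, 72 mm across, 70 mm high, outside one of the stops. Origin: centre of its underside.
- cup: Loose white cup, 68 mm across, 80 mm high, outside the other stop. Origin: centre of its underside.
- squeegee: Loose squeegee standing on its rubber blade, wooden grip on top: 22 mm along its x, 130 mm along its y, 68 mm high; nearer the robot, to the left. Origin: centre of its underside.
Mind the look-alikes: they are no part of the job. What is shaped like the frame but green is not meant. There is more than one size of the red_stop; the job needs the smaller.

How it is judged:
By the outcome, as a careful person would: the job done as asked, in the order asked, and still so for the second after the job is handed in, with the robot touching nothing.
It also fails if it takes over 54 s, if anything falls off the work surface, if the arm or the gripper's body presses on something with over 40 N, if the wrist force passes 120 N, or if a joint passes its speed limit or range.

## Working session

There is one attempt and no reset: what is moved stays moved. The work goes in short steps, Python scripts to look and compute and a tool call to move; the robot and the scene stay as the last step left them, time stands still between calls to the robot, and variables do not carry over. Pictures are saved under pics/ and viewed, at most 10 in all, crops included, and the job is handed in when it is done.

Besides the shell and the picture viewer there is one more tool, called after "Call:" as name(argument=value, ...), one argument or row to a line, values as JSON. arm_command: Moves the arm, as the interface text tells. Shift numbers are shares of 25 cm and turn numbers shares of 180 degrees, none past 1 either way. Its arguments: {"type":"object","properties":{"commands":{"type":"array"},"claw":{"type":"number"},"grip_force":{"type":"number"}},"required":["commands"]}

```bash
mkdir -p pics; cat > h.py <<'E'
import numpy as np, cv2
from station import *
def world(cam,uv,z):
    c=calibration(cam);K=np.array(c["camera_matrix"]);T=np.array(c["extrinsics"])
    d=np.linalg.inv(K)@np.array([uv[0],uv[1],1.]); d=T[:3,:3]@d; o=T[:3,3]
    return o+d*(z-o[2])/d[2]
def save(cam,name):
    im=grab_frame(cam); cv2.imwrite(f"pics/{name}.png",im[:,:,::-1]); return im
E
python3 - <<'E'
from h import *
a=save("top","top1")
for q,z in [("frame",0.011),("frame_far_left",.011),("frame_far_right",.011),("rail_face",.012),("red_stop",0),("yellow_stop",0)]:
    for r in spot_point(q,"top")[:4]: print(q,round(r["score"],2),np.round(r["uv"],1),world("top",r["uv"],z).round(4))
for q in ["frame","red_stop"]:
    for r in boxes_of(q,"top")[:4]: print(q,round(r["score"],2),np.round(r["rect"]))
b=save("side","side1")
cv2.imwrite("pics/both1.png",cv2.resize(np.vstack([a,b])[:,:,::-1],(480,600)))
print(get_state())
E
```

```text
frame 0.96 [355.1 177.5] [ 0.5328 -0.0638  0.011 ]
frame 0.88 [203.3 208.5] [0.4271 0.4549 0.011 ]
frame 0.74 [446.8 276. ] [ 0.1995 -0.3711  0.011 ]
frame_far_left 0.83 [481.4 268.1] [ 0.2261 -0.4877  0.011 ]
frame_far_left 0.59 [339.5 149. ] [ 0.6309 -0.0107  0.011 ]
frame_far_left 0.56 [227.3 232. ] [0.347  0.3719 0.011 ]
frame_far_right 0.89 [391.5 170.5] [ 0.5567 -0.188   0.011 ]
frame_far_right 0.7 [171.  230.8] [0.351  0.5645 0.011 ]
frame_far_right 0.59 [444.7 308.9] [ 0.0898 -0.3625  0.011 ]
rail_face 0.6 [349.8 138.9] [ 0.6655 -0.0461  0.012 ]
rail_face 0.6 [257.4 247.1] [0.296  0.2687 0.012 ]
rail_face 0.17 [336.5 149.5] [ 6.29e-01 -4.00e-04  1.20e-02]
red_stop 0.64 [349.2 139.8] [ 0.6647 -0.0448  0.    ]
yellow_stop 0.8 [414.6 160.2] [ 0.5935 -0.2696  0.    ]
frame 0.83 [321. 150. 391. 212.]
frame 0.63 [414. 241. 485. 313.]
frame 0.63 [171. 186. 234. 234.]
red_stop 0.73 [274. 125. 286. 152.]
red_stop 0.61 [229.  93. 249. 134.]
{'t': 0.5, 'q': array([ 1.42112591e+00,  3.58615548e-01,  1.18643269e-02,  1.66361849e-05,
       -1.22411385e+00, -2.88094641e-01]), 'qd': array([-0.00025386,  0.00096676,  0.00039003, -0.00039412,  0.00031435,
       -0.0002519 ]), 'joint_efforts': array([ 3.85068888e-04, -5.81800175e+01,  2.93069118e+01,  6.99716359e+00,
        1.18533199e-02, -3.18445473e-05]), 'eef_pos': array([0.28615672, 0.61129556, 0.22653863]), 'ee_rot': array([ 3.14153119e+00, -3.45335733e-05, -4.37759400e-01]), 'force': array([0.18158198, 0.24532231, 1.02750317]), 'moment': array([-0.01378095, -0.0010029 ,  0.00149933]), 'gripper_force': 0.0, 'width': 0.08786731753413522}
```

View pics/top1.png

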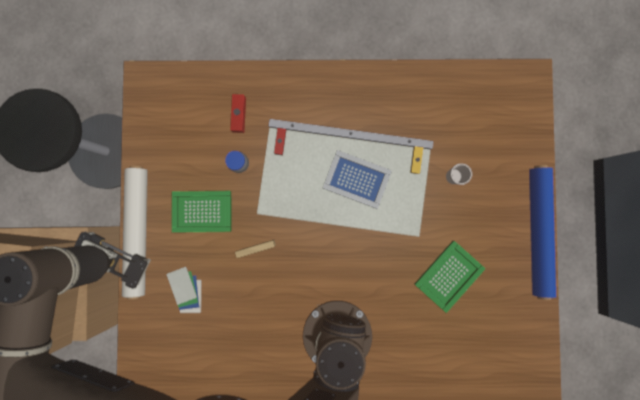

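View pics/side1.png

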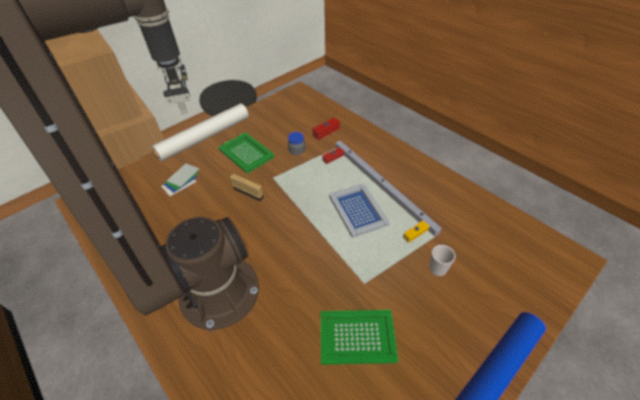

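The blue frame is at top (357,179). Two red blocks show: one at (280,138) attached to the rail, and a larger one at (238,113) standing loose. The one on the rail fits, and the green frames at (202,211) and (450,275) are look-alikes. I'll confirm this in one enlarged crop.

```bash
python3 - <<'E'
from h import *
a=cv2.imread("pics/top1.png")
cv2.imwrite("pics/crop1.png",cv2.resize(a[85:245,225:445],None,fx=3.6,fy=3.6,interpolation=cv2.INTER_CUBIC))
grab_frame("side")
for cam in ["top","side"]:
    for q,z in [("frame",0.),("rail_face",.012),("frame_far_left",.011),("frame_far_right",.011),("red_stop",0),("yellow_stop",0),("squeegee",0),("cup",0)]:
        for r in spot_point(q,cam)[:3]: print(cam,q,round(r["score"],2),np.round(r["uv"],1),world(cam,r["uv"],z).round(4))
# frame region corner fit
for cam in ["top","side"]:
    for r in regions_of("frame",cam)[:3]:
        c=max(cv2.findContours(r["region"].astype(np.uint8),0,1)[0],key=cv2.contourArea)[:,0]
        w=np.array([world(cam,p,.015)[:2] for p in c],np.float32)
        print(cam,cv2.minAreaRect(w*1000),r["rect"])
E
```

```text
top frame 0.96 [355.1 177.5] [ 0.5339 -0.0646  0.    ]
top frame 0.88 [203.3 208.5] [0.4273 0.4582 0.    ]
top frame 0.74 [446.8 276. ] [ 0.1979 -0.3744  0.    ]
top rail_face 0.6 [349.8 138.9] [ 0.6655 -0.0461  0.012 ]
top rail_face 0.6 [257.4 247.1] [0.296  0.2687 0.012 ]
top rail_face 0.17 [336.5 149.5] [ 6.29e-01 -4.00e-04  1.20e-02]
top frame_far_left 0.83 [481.4 268.1] [ 0.2261 -0.4877  0.011 ]
top frame_far_left 0.59 [339.5 149. ] [ 0.6309 -0.0107  0.011 ]
top frame_far_left 0.56 [227.3 232. ] [0.347  0.3719 0.011 ]
top frame_far_right 0.89 [391.5 170.5] [ 0.5567 -0.188   0.011 ]
top frame_far_right 0.7 [171.  230.8] [0.351  0.5645 0.011 ]
top frame_far_right 0.59 [444.7 308.9] [ 0.0898 -0.3625  0.011 ]
top red_stop 0.64 [349.2 139.8] [ 0.6647 -0.0448  0.    ]
top yellow_stop 0.8 [414.6 160.2] [ 0.5935 -0.2696  0.    ]
top squeegee 0.73 [257.3 248.3] [0.291  0.2709 0.    ]
top squeegee 0.53 [454.6 178. ] [ 0.5318 -0.4059  0.    ]
top cup 0.56 [453.9 176. ] [ 0.5387 -0.4036  0.    ]
side frame 0.92 [356.  209.7] [ 0.5283 -0.0618  0.    ]
side frame 0.77 [355.2 337.5] [ 0.1969 -
[... 978 characters left out ...]
8, 241.5, 484.4, 312.0]
top ((529.6542358398438, -68.36480712890625), (202.8114013671875, 145.10260009765625), 68.10995483398438) [322.4, 147.5, 391.4, 209.9]
top ((419.6214294433594, 463.29534912109375), (140.02410888671875, 201.65615844726562), 0.572847843170166) [171.2, 187.0, 231.0, 233.8]
side ((528.3848876953125, -66.58741760253906), (217.2524871826172, 153.15975952148438), 68.8966064453125) [330.0, 182.2, 388.5, 236.7]
side ((418.40972900390625, 463.1867980957031), (148.1448211669922, 218.8553924560547), 2.11612606048584) [217.6, 132.0, 273.1, 169.4]
side ((200.9818115234375, -378.24761962890625), (146.60858154296875, 199.8218994140625), 47.54832458496094) [319.8, 308.3, 397.9, 360.8]
```

View pics/crop1.png

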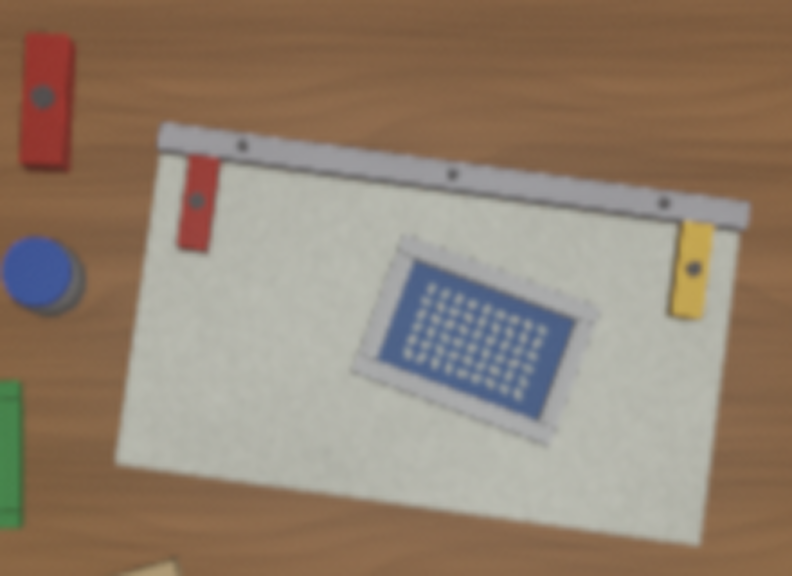

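The crop confirms it: the smaller red block (198,203 in the crop) sits against the rail's left end, and the bigger red one (45,100) stands loose. The blue frame is at (475,340), turned about 14° to the rail. I'm moving in.

Call:
arm_command(
  commands=[
    {"tx": 0.7,"ty": 0.92},
    {"tx": 0.7,"ty": 0.92},
    {"tx": 0.7,"ty": 0.92},
    {"tx": 0.7,"ty": 0.92},
    {"tx": 0.7,"ty": 0.92},
    {"tx": 0.7,"ty": 0.92},
    {"tx": 0.7,"ty": 0.92},
    {"tx": 0.7,"ty": 0.92},
  ],
  claw=1,
)

```text
invalid input
```

Call:
arm_command(
  commands=[
    {"tx": 0.7,"ty": 0.92},
    {"tx": 0.7,"ty": 0.92},
    {"tx": 0.7,"ty": 0.92},
    {"tx": 0.7,"ty": 0.92},
    {"tx": 0.7,"ty": 0.92},
    {"tx": 0.7,"ty": 0.92},
    {"tx": 0.7,"ty": 0.92},
    {"tx": 0.7,"ty": 0.92},
  ],
)

```text
invalid input
```

Call:
arm_command(
  commands=[
    {"tx": 0.23,"ty": 0.34,"twist": -0.098},
    {"tx": 0.23,"ty": 0.34,"twist": -0.098},
    {"tx": 0.23,"ty": 0.34,"twist": -0.098},
    {"tx": 0.23,"ty": 0.34,"twist": -0.098},
    {"tx": 0.23,"ty": 0.34,"twist": -0.098},
    {"tx": 0.23,"ty": 0.34,"twist": -0.098},
    {"tx": 0.23,"ty": 0.34,"twist": -0.098},
    {"tx": 0.23,"ty": 0.34,"twist": -0.098},
  ],
)

```text
invalid input
```

Call:
arm_command(
  commands=[
    {"tx": 0.7,"ty": 0.92,"tz": 0,"twist": 0},
    {"tx": 0.7,"ty": 0.92,"tz": 0,"twist": 0},
    {"tx": 0.7,"ty": 0.92,"tz": 0,"twist": 0},
    {"tx": 0.7,"ty": 0.92,"tz": 0,"twist": 0},
    {"tx": 0.7,"ty": 0.92,"tz": 0,"twist": 0},
    {"tx": 0.7,"ty": 0.92,"tz": 0,"twist": 0},
    {"tx": 0.7,"ty": 0.92,"tz": 0,"twist": 0},
    {"tx": 0.7,"ty": 0.92,"tz": 0,"twist": 0},
  ],
)

```text
t: 2.12
eef_pos: [0.3471, 0.3233, 0.2271]
ee_rot: [3.141, 0.0, -0.44]
force: [-0.3, -0.8, -0.6]
width: 0.0879
gripper_force: 0.0
```

Call:
arm_command(
  commands=[
    {"tx": 0.7,"ty": 0.92,"tz": 0,"twist": 0},
    {"tx": 0.7,"ty": 0.92,"tz": 0,"twist": 0},
    {"tx": 0.7,"ty": 0.92,"tz": 0,"twist": 0},
    {"tx": 0.7,"ty": 0.92,"tz": 0,"twist": 0},
    {"tx": 0.7,"ty": 0.92,"tz": 0,"twist": 0},
    {"tx": 0.7,"ty": 0.92,"tz": 0,"twist": 0},
    {"tx": 0.7,"ty": 0.92,"tz": 0,"twist": 0},
    {"tx": 0.7,"ty": 0.92,"tz": 0,"twist": 0},
  ],
)

```text
t: 2.78
eef_pos: [0.4082, 0.041, 0.2268]
ee_rot: [3.141, -0.0, -0.443]
force: [-0.1, 0.6, -0.3]
width: 0.0875
gripper_force: 0.0
```

Call:
arm_command(
  commands=[
    {"tx": 0.23,"ty": 0.34,"tz": 0.2,"twist": -0.098},
    {"tx": 0.23,"ty": 0.34,"tz": 0.2,"twist": -0.098},
    {"tx": 0.23,"ty": 0.34,"tz": 0.2,"twist": -0.098},
    {"tx": 0.23,"ty": 0.34,"tz": 0.2,"twist": -0.098},
    {"tx": 0.23,"ty": 0.34,"tz": 0.2,"twist": -0.098},
    {"tx": 0.23,"ty": 0.34,"tz": 0.2,"twist": -0.098},
    {"tx": 0.23,"ty": 0.34,"tz": 0.2,"twist": -0.098},
    {"tx": 0.23,"ty": 0.34,"tz": 0.2,"twist": -0.098},
  ],
)

```text
t: 3.45
eef_pos: [0.4247, -0.054, 0.1773]
ee_rot: [-3.141, -0.001, -0.129]
force: [0.6, 0.2, -0.4]
width: 0.0873
gripper_force: 0.0
```

```bash
cat >> h.py <<'E'
def wworld(uv,z,c):
    K=np.array(c["camera_matrix"]);T=np.array(c["extrinsics"])
    x=(uv[0]-K[0,2])/K[0,0];y=(uv[1]-K[1,2])/K[1,1];r=np.hypot(x,y)
    d=T[:3,:3]@np.array([x/r*np.sin(r),y/r*np.sin(r),np.cos(r)]);o=T[:3,3]
    return o+d*(z-o[2])/d[2]
E
python3 - <<'E'
from h import *
c=calibration("wrist");a=save("wrist","w1")
print({k:np.round(v,3).tolist() for k,v in c.items()})
for q,z in [("frame",0.),("rail_face",.012),("frame_far_left",.011),("frame_far_right",.011),("red_stop",0),("yellow_stop",0)]:
    for r in spot_point(q,"wrist")[:2]: print(q,round(r["score"],2),np.round(r["uv"],1),wworld(r["uv"],z,c).round(4))
for r in regions_of("frame","wrist")[:2]:
    k=max(cv2.findContours(r["region"].astype(np.uint8),0,1)[0],key=cv2.contourArea)[:,0]
    w=np.array([wworld(p,.015,c)[:2] for p in k],np.float32)
    print(cv2.minAreaRect(w*1000),r["rect"])
s=get_state();print(s["t"],s["eef_pos"],s["ee_rot"],s["q"])
E
```

```text
{'camera_matrix': [[309.707, 0.0, 319.719], [0.0, 309.707, 202.3], [0.0, 0.0, 1.0]], 'extrinsics': [[-0.128, -0.958, -0.257, 0.495], [-0.992, 0.124, 0.033, -0.063], [-0.0, 0.259, -0.966, 0.336], [0.0, 0.0, 0.0, 1.0]]}
frame 0.95 [ 24.7 230.9] [0.4201 0.4618 0.    ]
frame 0.55 [319.5  88.7] [ 0.53   -0.0672  0.    ]
frame_far_left 0.74 [247.2   9.8] [ 0.6301 -0.002   0.011 ]
frame_far_right 0.7 [ 10.6 271.7] [0.3474 0.5572 0.011 ]
frame_far_right 0.57 [428.2  54.1] [ 0.5575 -0.1889  0.011 ]
red_stop 0.73 [104.3  38.4] [0.6577 0.1957 0.    ]
red_stop 0.66 [40.2 18.1] [0.7492 0.3349 0.    ]
yellow_stop 0.88 [483.1  30.1] [ 0.5909 -0.2712  0.    ]
((439.84759521484375, 462.680419921875), (107.32331848144531, 244.4774627685547), 10.803885459899902) [0.0, 185.8, 57.3, 267.3]
((528.9327392578125, -68.24964904785156), (204.4639434814453, 143.38145446777344), 69.20030212402344) [214.3, 10.9, 430.4, 180.0]
3.85 [ 0.42421679 -0.05479971  0.17667866] [-3.14149063e+00 -1.91678581e-04 -1.29535342e-01] [ 3.36504122e-01 -1.82245169e-02 -5.76498214e-01 -5.90831635e-06
 -1.01230555e+00  1.10476000e+00]
```

View pics/w1.png

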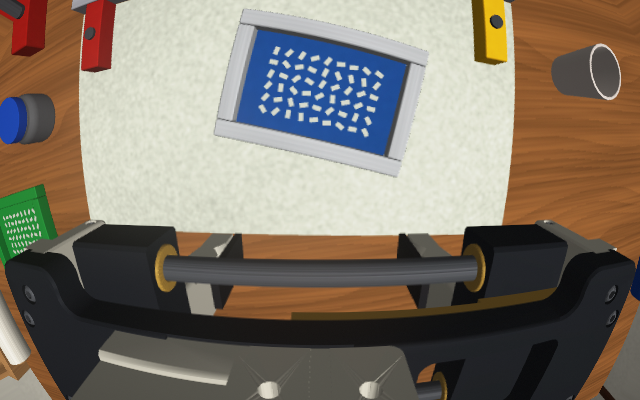

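Close view: the frame's near right corner is at (398,176), and it sits clear of the fingers. I'll back off 10 mm and descend.

Call:
arm_command(
  commands=[
    {"tx": -0.04,"ty": 0,"tz": 0.1,"twist": 0},
    {"tx": -0.04,"ty": 0,"tz": 0.25,"twist": 0},
    {"tx": -0.04,"ty": 0,"tz": 0.4,"twist": 0},
    {"tx": -0.04,"ty": 0,"tz": 0.52,"twist": 0},
    {"tx": -0.04,"ty": 0,"tz": 0.62,"twist": 0},
    {"tx": -0.04,"ty": 0,"tz": 0.66,"twist": 0},
    {"tx": -0.04,"ty": 0,"tz": 0.665,"twist": 0},
    {"tx": -0.04,"ty": 0,"tz": 0.665,"twist": 0},
  ],
)

```text
t: 4.52
eef_pos: [0.414, -0.0539, 0.0099]
ee_rot: [3.141, 0.002, -0.13]
force: [0.1, 0.4, 0.2]
width: 0.0877
gripper_force: 0.0
```

Call:
arm_command(
  commands=[
    {"tx": 0.02,"ty": 0,"tz": 0,"twist": 0},
    {"tx": 0.04,"ty": 0,"tz": 0,"twist": 0},
    {"tx": 0.06,"ty": 0,"tz": 0,"twist": 0},
    {"tx": 0.08,"ty": 0,"tz": 0,"twist": 0},
    {"tx": 0.1,"ty": 0,"tz": 0,"twist": 0},
    {"tx": 0.12,"ty": 0,"tz": 0,"twist": 0},
    {"tx": 0.14,"ty": 0,"tz": 0,"twist": 0},
    {"tx": 0.16,"ty": 0,"tz": 0,"twist": 0},
  ],
)

```text
t: 5.18
eef_pos: [0.4541, -0.0592, 0.0102]
ee_rot: [3.141, 0.001, -0.13]
force: [-3.8, -1.1, 1.4]
width: 0.0875
gripper_force: 1.4
```

Call:
arm_command(
  commands=[
    {"tx": 0.02,"ty": 0,"tz": 0,"twist": 0},
    {"tx": 0.04,"ty": 0,"tz": 0,"twist": 0},
    {"tx": 0.06,"ty": 0,"tz": 0,"twist": 0},
    {"tx": 0.08,"ty": 0,"tz": 0,"twist": 0},
    {"tx": 0.1,"ty": 0,"tz": 0,"twist": 0},
    {"tx": 0.12,"ty": 0,"tz": 0,"twist": 0},
    {"tx": 0.14,"ty": 0,"tz": 0,"twist": 0},
    {"tx": 0.16,"ty": 0,"tz": 0,"twist": 0},
  ],
)

```text
t: 5.85
eef_pos: [0.494, -0.0642, 0.0103]
ee_rot: [3.142, 0.0, -0.13]
force: [-3.5, 0.5, 0.5]
width: 0.0877
gripper_force: 2.4
```

```bash
python3 - <<'E'
from h import *
c=calibration("wrist");a=save("wrist","w2")
cv2.imwrite("pics/w2c.png",cv2.resize(a[0:220,60:580,::-1],None,fx=1.5,fy=1.5,interpolation=cv2.INTER_CUBIC))
print(get_state()["eef_pos"])
E
```

```text
[ 0.49535991 -0.06403808  0.01040453]
```

View pics/w2c.png

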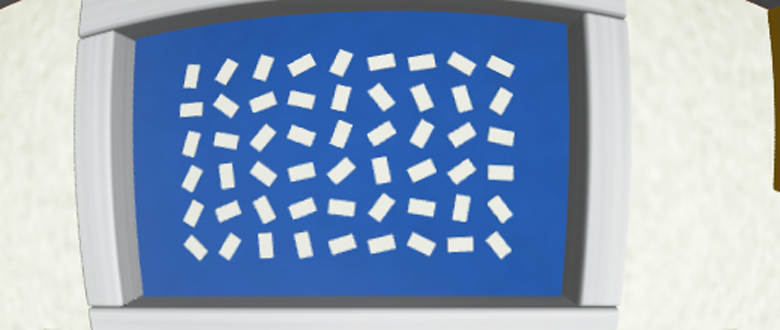

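The frame is square to the fingers, with both edges symmetric in the picture. I'll continue slowly to the rail.

Call:
arm_command(
  commands=[
    {"tx": 0.01,"ty": 0,"tz": 0,"twist": 0},
    {"tx": 0.02,"ty": 0,"tz": 0,"twist": 0},
    {"tx": 0.03,"ty": 0,"tz": 0,"twist": 0},
    {"tx": 0.04,"ty": 0,"tz": 0,"twist": 0},
    {"tx": 0.045,"ty": 0,"tz": 0,"twist": 0},
    {"tx": 0.05,"ty": 0,"tz": 0,"twist": 0},
    {"tx": 0.055,"ty": 0,"tz": 0,"twist": 0},
    {"tx": 0.06,"ty": 0,"tz": 0,"twist": 0},
  ],
)

```text
t: 6.57
eef_pos: [0.5085, -0.0661, 0.0103]
ee_rot: [3.142, 0.0, -0.13]
force: [-3.4, 0.7, 0.2]
width: 0.0876
gripper_force: 1.4
```

Call:
arm_command(
  commands=[
    {"tx": 0.002,"ty": 0,"tz": 0,"twist": 0},
    {"tx": 0.004,"ty": 0,"tz": 0,"twist": 0},
    {"tx": 0.006,"ty": 0,"tz": 0,"twist": 0},
    {"tx": 0.008,"ty": 0,"tz": 0,"twist": 0},
    {"tx": 0.01,"ty": 0,"tz": 0,"twist": 0},
    {"tx": 0.012,"ty": 0,"tz": 0,"twist": 0},
    {"tx": 0.014,"ty": 0,"tz": 0,"twist": 0},
    {"tx": 0.016,"ty": 0,"tz": 0,"twist": 0},
  ],
)

```text
t: 7.23
eef_pos: [0.5125, -0.0666, 0.0103]
ee_rot: [3.142, 0.0, -0.13]
force: [-2.6, 0.0, 0.5]
width: 0.0877
gripper_force: 1.4
```

Call:
arm_command(
  commands=[
    {"tx": 0.002,"ty": 0,"tz": 0,"twist": 0},
    {"tx": 0.004,"ty": 0,"tz": 0,"twist": 0},
    {"tx": 0.006,"ty": 0,"tz": 0,"twist": 0},
    {"tx": 0.008,"ty": 0,"tz": 0,"twist": 0},
    {"tx": 0.01,"ty": 0,"tz": 0,"twist": 0},
    {"tx": 0.01,"ty": 0,"tz": 0,"twist": 0},
    {"tx": 0.01,"ty": 0,"tz": 0,"twist": 0},
    {"tx": 0.01,"ty": 0,"tz": 0,"twist": 0},
  ],
)

```text
t: 7.9
eef_pos: [0.513, -0.0669, 0.0101]
ee_rot: [3.141, 0.003, -0.13]
force: [-8.6, 3.9, 5.3]
width: 0.0875
gripper_force: 4.5
```

Call:
arm_command(
  commands=[
    {"tx": 0.002,"ty": 0,"tz": 0,"twist": 0},
    {"tx": 0.004,"ty": 0,"tz": 0,"twist": 0},
    {"tx": 0.006,"ty": 0,"tz": 0,"twist": 0},
    {"tx": 0.006,"ty": 0,"tz": 0,"twist": 0},
    {"tx": 0.006,"ty": 0,"tz": 0,"twist": 0},
    {"tx": 0.006,"ty": 0,"tz": 0,"twist": 0},
    {"tx": 0.006,"ty": 0,"tz": 0,"twist": 0},
    {"tx": 0.006,"ty": 0,"tz": 0,"twist": 0},
  ],
)

```text
t: 8.57
eef_pos: [0.5131, -0.0671, 0.0098]
ee_rot: [3.141, 0.005, -0.13]
force: [-12.8, 5.7, 8.0]
width: 0.0877
gripper_force: 6.6
```

```bash
python3 - <<'E'
from h import *
s=get_state();print(s["t"],s["eef_pos"],s["ee_rot"],s["force"],s["moment"])
E
```

```text
8.5667 [ 0.51307132 -0.06710989  0.00979808] [ 3.14068762  0.00544325 -0.13048058] [-12.84744324   5.71810008   7.97796613] [2.23636262 4.49402037 0.23491816]
```

The frame is seated on the rail, with about 13 N spread over both fingers. I'll back off, lift, and go round to the right end.

Call:
arm_command(
  commands=[
    {"tx": -0.03,"ty": 0,"tz": 0,"twist": 0},
    {"tx": -0.08,"ty": 0,"tz": 0,"twist": 0},
    {"tx": -0.08,"ty": 0,"tz": -0.1,"twist": 0},
    {"tx": -0.08,"ty": 0,"tz": -0.25,"twist": 0},
    {"tx": -0.08,"ty": 0,"tz": -0.25,"twist": 0.04},
    {"tx": -0.08,"ty": 0.1,"tz": -0.25,"twist": 0.08},
    {"tx": -0.08,"ty": 0.2,"tz": -0.25,"twist": 0.12},
    {"tx": -0.08,"ty": 0.3,"tz": -0.25,"twist": 0.16},
  ],
  claw=0.6,
)

```text
t: 9.23
eef_pos: [0.4882, -0.1393, 0.0738]
ee_rot: [-3.139, -0.003, -0.634]
force: [1.6, -0.1, -0.2]
width: 0.0529
gripper_force: 0.0
```

```bash
python3 - <<'E'
from h import *
s=get_state();print(s["t"],s["eef_pos"],s["ee_rot"],s["q"])
E
```

```text
9.2333 [ 0.48823696 -0.13933928  0.07379005] [-3.13936157e+00 -3.03413003e-03 -6.34419715e-01] [ 1.09705165e-01  2.41869879e-01 -5.53723649e-01  5.93434623e-04
 -7.71459563e-01  8.26250177e-01]
```

Call:
arm_command(
  commands=[
    {"tx": 0.1,"ty": 0,"tz": 0,"twist": 0.04},
    {"tx": 0.2,"ty": -0.02,"tz": 0,"twist": 0.08},
    {"tx": 0.3,"ty": -0.03,"tz": 0,"twist": 0.12},
    {"tx": 0.4,"ty": -0.04,"tz": 0,"twist": 0.16},
    {"tx": 0.4,"ty": -0.04,"tz": 0,"twist": 0.2},
    {"tx": 0.4,"ty": -0.04,"tz": 0,"twist": 0.24},
    {"tx": 0.4,"ty": -0.04,"tz": 0,"twist": 0.28},
    {"tx": 0.4,"ty": -0.04,"tz": 0,"twist": 0.3},
  ],
)

```text
t: 9.9
eef_pos: [0.5747, -0.19, 0.073]
ee_rot: [-3.139, -0.0, -1.579]
force: [0.9, 0.8, -0.0]
width: 0.053
gripper_force: 0.0
```

Call:
arm_command(
  commands=[
    {"tx": 0,"ty": 0,"tz": 0,"twist": 0.04},
    {"tx": 0,"ty": 0,"tz": 0,"twist": 0.04},
    {"tx": 0,"ty": 0,"tz": 0,"twist": 0.04},
    {"tx": 0,"ty": 0,"tz": 0,"twist": 0.04},
    {"tx": 0,"ty": 0,"tz": 0,"twist": 0.04},
    {"tx": 0,"ty": 0,"tz": 0,"twist": 0.04},
    {"tx": 0,"ty": 0,"tz": 0,"twist": 0.04},
    {"tx": 0,"ty": 0,"tz": 0,"twist": 0.04},
  ],
)

```text
t: 10.57
eef_pos: [0.5736, -0.1897, 0.0728]
ee_rot: [-3.141, -0.0, -1.697]
force: [-0.2, -1.2, 0.3]
width: 0.0525
gripper_force: 0.0
```

```bash
python3 - <<'E'
from h import *
a=save("wrist","w3");b=save("top","t3")
cv2.imwrite("pics/m3.png",np.vstack([cv2.resize(a[:,:,::-1],(560,350)),cv2.resize(b[100:200,225:465,::-1],(560,233),interpolation=cv2.INTER_CUBIC)]))
s=get_state();print(s["t"],s["eef_pos"],s["ee_rot"],s["q"])
E
```

```text
10.6667 [ 0.57362398 -0.18968628  0.07285243] [-3.14143750e+00  2.45461753e-05 -1.69766437e+00] [ 3.68437085e-03  3.82608820e-01 -3.38297151e-01 -5.51092417e-06
 -8.49733328e-01 -1.30548782e-01]
```

View pics/m3.png

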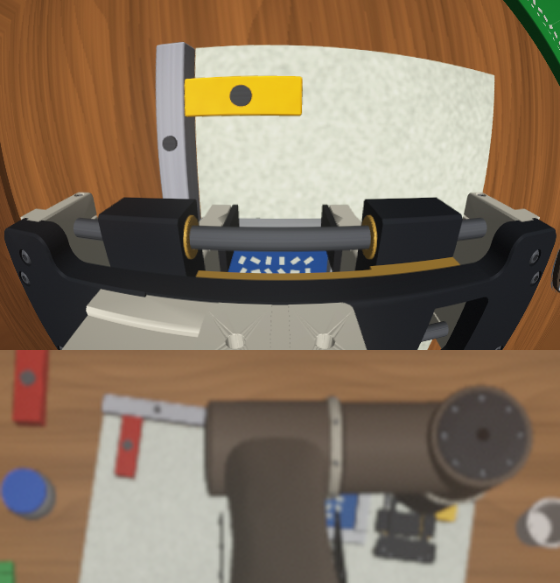

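The wrist view shows the yellow stop at (243,95) in the montage. The frame's end bar appears between the fingers at about (273,220), so I need its position before descending.

```bash
python3 - <<'E'
from h import *
c=calibration("wrist");k=640/560
P=lambda u,v,z:wworld((u*k,v*k),z,c)
n=lambda w:(round(w[0]*.9917-w[1]*.129,4),round(w[0]*.129+w[1]*.9917,4))
print("bar outer",n(P(273,218,.022)),"mesh edge",n(P(273,252,.01)),"yellow inner top",n(P(240,116,.03)), "rail top near", n(P(185,60,.03)),n(P(195,110,.03)))
w=P(241,96,.03);print("yellow bolt",n(w))
a=cv2.imread("pics/w3.png")
cv2.imwrite("pics/w3c.png",cv2.resize(a[215:320,200:440],None,fx=3,fy=3,interpolation=cv2.INTER_CUBIC))
E
```

```text
bar outer (np.float64(0.5998), np.float64(-0.0916)) mesh edge (np.float64(0.6004), np.float64(-0.051)) yellow inner top (np.float64(0.624), np.float64(-0.1765)) rail top near (np.float64(0.6668), np.float64(-0.2217)) (np.float64(0.6589), np.float64(-0.1822))
yellow bolt (np.float64(0.6231), np.float64(-0.1914))
```

View pics/w3c.png

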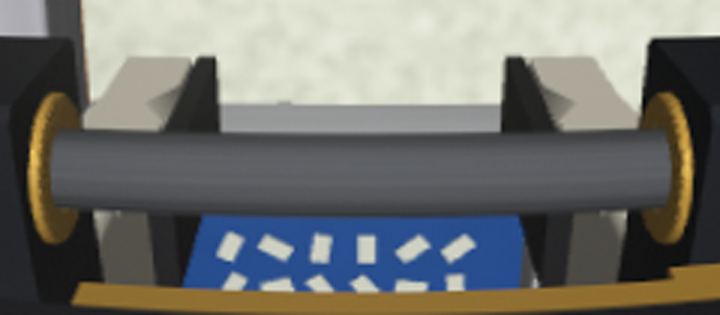

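The frame's end bar (crop row 103) sits about 13 mm ahead of the fingers. I'll descend and push towards the red stop.

Call:
arm_command(
  commands=[
    {"tx": 0,"ty": 0,"tz": 0.08,"twist": 0},
    {"tx": 0,"ty": 0,"tz": 0.16,"twist": 0},
    {"tx": 0,"ty": 0,"tz": 0.22,"twist": 0},
    {"tx": 0,"ty": 0,"tz": 0.25,"twist": 0},
    {"tx": 0,"ty": 0,"tz": 0.25,"twist": 0},
    {"tx": -0.02,"ty": 0,"tz": 0.25,"twist": 0},
    {"tx": -0.04,"ty": 0,"tz": 0.25,"twist": 0},
    {"tx": -0.06,"ty": 0,"tz": 0.25,"twist": 0},
  ],
)

```text
t: 11.33
eef_pos: [0.5763, -0.1743, 0.0114]
ee_rot: [-3.14, 0.0, -1.698]
force: [0.3, 0.2, 0.4]
width: 0.0525
gripper_force: 0.0
```

Call:
arm_command(
  commands=[
    {"tx": -0.02,"ty": 0,"tz": 0,"twist": 0},
    {"tx": -0.04,"ty": 0,"tz": 0,"twist": 0},
    {"tx": -0.06,"ty": 0,"tz": 0,"twist": 0},
    {"tx": -0.08,"ty": 0,"tz": 0,"twist": 0},
    {"tx": -0.1,"ty": 0,"tz": 0,"twist": 0},
    {"tx": -0.12,"ty": 0,"tz": 0,"twist": 0},
    {"tx": -0.14,"ty": 0,"tz": 0,"twist": 0},
    {"tx": -0.16,"ty": 0,"tz": 0,"twist": 0},
  ],
)

```text
t: 12.0
eef_pos: [0.5805, -0.1347, 0.0103]
ee_rot: [3.141, -0.0, -1.698]
force: [-1.2, -4.2, 3.3]
width: 0.0528
gripper_force: 2.0
```

Call:
arm_command(
  commands=[
    {"tx": -0.02,"ty": 0,"tz": 0,"twist": 0},
    {"tx": -0.04,"ty": 0,"tz": 0,"twist": 0},
    {"tx": -0.06,"ty": 0,"tz": 0,"twist": 0},
    {"tx": -0.08,"ty": 0,"tz": 0,"twist": 0},
    {"tx": -0.1,"ty": 0,"tz": 0,"twist": 0},
    {"tx": -0.12,"ty": 0,"tz": 0,"twist": 0},
    {"tx": -0.14,"ty": 0,"tz": 0,"twist": 0},
    {"tx": -0.16,"ty": 0,"tz": 0,"twist": 0},
  ],
)

```text
t: 12.67
eef_pos: [0.5856, -0.095, 0.0102]
ee_rot: [3.141, -0.0, -1.698]
force: [-0.9, -3.5, 2.9]
width: 0.0528
gripper_force: 1.9
```

Call:
arm_command(
  commands=[
    {"tx": -0.02,"ty": 0,"tz": 0,"twist": 0},
    {"tx": -0.04,"ty": 0,"tz": 0,"twist": 0},
    {"tx": -0.06,"ty": 0,"tz": 0,"twist": 0},
    {"tx": -0.08,"ty": 0,"tz": 0,"twist": 0},
    {"tx": -0.1,"ty": 0,"tz": 0,"twist": 0},
    {"tx": -0.12,"ty": 0,"tz": 0,"twist": 0},
    {"tx": -0.14,"ty": 0,"tz": 0,"twist": 0},
    {"tx": -0.16,"ty": 0,"tz": 0,"twist": 0},
  ],
)

```text
t: 13.33
eef_pos: [0.5906, -0.0553, 0.0103]
ee_rot: [3.141, -0.0, -1.698]
force: [0.3, -4.8, 1.6]
width: 0.0526
gripper_force: 1.8
```

Call:
arm_command(
  commands=[
    {"tx": -0.015,"ty": 0,"tz": 0,"twist": 0},
    {"tx": -0.03,"ty": 0,"tz": 0,"twist": 0},
    {"tx": -0.045,"ty": 0,"tz": 0,"twist": 0},
    {"tx": -0.06,"ty": 0,"tz": 0,"twist": 0},
    {"tx": -0.07,"ty": 0,"tz": 0,"twist": 0},
    {"tx": -0.08,"ty": 0,"tz": 0,"twist": 0},
    {"tx": -0.085,"ty": 0,"tz": 0,"twist": 0},
    {"tx": -0.09,"ty": 0,"tz": 0,"twist": 0},
  ],
)

```text
t: 14.0
eef_pos: [0.5935, -0.0333, 0.0103]
ee_rot: [3.141, -0.0, -1.698]
force: [-1.3, -2.2, 2.1]
width: 0.0524
gripper_force: 1.7
```

Call:
arm_command(
  commands=[
    {"tx": -0.003,"ty": 0,"tz": 0,"twist": 0},
    {"tx": -0.006,"ty": 0,"tz": 0,"twist": 0},
    {"tx": -0.009,"ty": 0,"tz": 0,"twist": 0},
    {"tx": -0.012,"ty": 0,"tz": 0,"twist": 0},
    {"tx": -0.014,"ty": 0,"tz": 0,"twist": 0},
    {"tx": -0.016,"ty": 0,"tz": 0,"twist": 0},
    {"tx": -0.018,"ty": 0,"tz": 0,"twist": 0},
    {"tx": -0.02,"ty": 0,"tz": 0,"twist": 0},
  ],
)

```text
t: 14.67
eef_pos: [0.5942, -0.0285, 0.0103]
ee_rot: [3.142, 0.0, -1.698]
force: [-0.7, -2.7, -0.2]
width: 0.0526
gripper_force: 1.5
```

Call:
arm_command(
  commands=[
    {"tx": -0.002,"ty": 0,"tz": 0,"twist": 0},
    {"tx": -0.004,"ty": 0,"tz": 0,"twist": 0},
    {"tx": -0.006,"ty": 0,"tz": 0,"twist": 0},
    {"tx": -0.008,"ty": 0,"tz": 0,"twist": 0},
    {"tx": -0.01,"ty": 0,"tz": 0,"twist": 0},
    {"tx": -0.012,"ty": 0,"tz": 0,"twist": 0},
    {"tx": -0.014,"ty": 0,"tz": 0,"twist": 0},
    {"tx": -0.016,"ty": 0,"tz": 0,"twist": 0},
  ],
)

```text
t: 15.33
eef_pos: [0.5942, -0.0253, 0.0103]
ee_rot: [3.141, -0.001, -1.698]
force: [-0.6, -10.1, 1.6]
width: 0.0526
gripper_force: 4.8
```

Call:
arm_command(
  commands=[
    {"tx": -0.002,"ty": 0,"tz": 0,"twist": 0},
    {"tx": -0.004,"ty": 0,"tz": 0,"twist": 0},
    {"tx": -0.006,"ty": 0,"tz": 0,"twist": 0},
    {"tx": -0.008,"ty": 0,"tz": 0,"twist": 0},
    {"tx": -0.01,"ty": 0,"tz": 0,"twist": 0},
    {"tx": -0.01,"ty": 0,"tz": 0,"twist": 0},
    {"tx": -0.01,"ty": 0,"tz": 0,"twist": 0},
    {"tx": -0.01,"ty": 0,"tz": 0,"twist": 0},
  ],
)

```text
t: 16.0
eef_pos: [0.5934, -0.0248, 0.0103]
ee_rot: [3.139, -0.003, -1.7]
force: [-2.6, -16.8, 3.9]
width: 0.0524
gripper_force: 8.4
```

Contact with the red stop, about 17 N. I'll back off, lift, and turn back for a look and a final nudge against the rail.

Call:
arm_command(
  commands=[
    {"tx": 0.04,"ty": 0,"tz": 0,"twist": 0},
    {"tx": 0.08,"ty": 0,"tz": 0,"twist": 0},
    {"tx": 0.08,"ty": 0,"tz": -0.12,"twist": 0},
    {"tx": 0.08,"ty": 0,"tz": -0.25,"twist": 0},
    {"tx": 0.08,"ty": 0.1,"tz": -0.4,"twist": -0.04},
    {"tx": 0.08,"ty": 0.2,"tz": -0.5,"twist": -0.08},
    {"tx": 0.08,"ty": 0.3,"tz": -0.5,"twist": -0.12},
    {"tx": 0.08,"ty": 0.42,"tz": -0.5,"twist": -0.16},
  ],
)

```text
t: 16.67
eef_pos: [0.4894, -0.0279, 0.1372]
ee_rot: [-3.136, 0.0, -1.192]
force: [-0.9, 0.8, 0.3]
width: 0.0527
gripper_force: 0.0
```

```bash
python3 - <<'E'
from h import *
s=get_state();e=s["eef_pos"];print(s["t"],e,s["ee_rot"])
y=s["ee_rot"][2];T=np.array([.504,.099])-e[:2]
print("tx,ty",T@[np.cos(y),np.sin(y)]/.25,T@[np.sin(y),-np.cos(y)]/.25,"twist",(y+.1305)/np.pi)
E
```

```text
16.6667 [ 0.48935307 -0.0279492   0.13721506] [-3.13612423e+00  1.00105932e-05 -1.19175089e+00]
tx,ty -0.45007309295745923 -0.24233104964327326 twist -0.33780665128164133
```

Call:
arm_command(
  commands=[
    {"tx": -0.1,"ty": -0.06,"tz": 0,"twist": -0.04},
    {"tx": -0.2,"ty": -0.12,"tz": 0,"twist": -0.08},
    {"tx": -0.3,"ty": -0.18,"tz": 0,"twist": -0.12},
    {"tx": -0.45,"ty": -0.24,"tz": 0,"twist": -0.16},
    {"tx": -0.45,"ty": -0.24,"tz": 0,"twist": -0.2},
    {"tx": -0.45,"ty": -0.24,"tz": 0,"twist": -0.24},
    {"tx": -0.45,"ty": -0.24,"tz": 0,"twist": -0.28},
    {"tx": -0.45,"ty": -0.24,"tz": 0,"twist": -0.31},
  ],
  claw=1,
)

```text
t: 17.33
eef_pos: [0.5034, 0.0988, 0.1353]
ee_rot: [-3.14, -0.0, -0.216]
force: [-0.0, 0.0, -0.2]
width: 0.0874
gripper_force: 0.0
```

Call:
arm_command(
  commands=[
    {"tx": 0,"ty": 0,"tz": 0,"twist": -0.028},
    {"tx": 0,"ty": 0,"tz": 0,"twist": -0.028},
    {"tx": 0,"ty": 0,"tz": 0,"twist": -0.028},
    {"tx": 0,"ty": 0,"tz": 0,"twist": -0.028},
    {"tx": 0,"ty": 0,"tz": 0,"twist": -0.028},
    {"tx": 0,"ty": 0,"tz": 0,"twist": -0.028},
    {"tx": 0,"ty": 0,"tz": 0,"twist": -0.028},
    {"tx": 0,"ty": 0,"tz": 0,"twist": -0.028},
  ],
)

```text
t: 18.0
eef_pos: [0.5032, 0.0981, 0.1353]
ee_rot: [-3.141, -0.0, -0.137]
force: [-0.5, 0.1, -0.3]
width: 0.0874
gripper_force: 0.0
```

```bash
python3 - <<'E'
from h import *
a=save("wrist","w4")
cv2.imwrite("pics/w4c.png",cv2.resize(a[0:230,120:520,::-1],None,fx=2,fy=2,interpolation=cv2.INTER_CUBIC))
s=get_state();e=s["eef_pos"];print(s["t"],e,s["ee_rot"])
E
```

```text
18.05 [0.50325355 0.09804714 0.13530876] [-3.14154131e+00 -1.87194358e-05 -1.36618733e-01]
```

View pics/w4c.png

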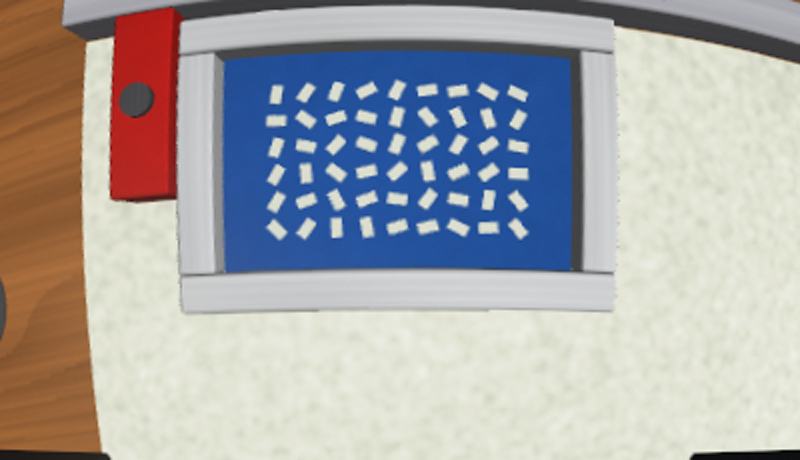

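The frame sits at the red stop (contact along column ~178) and at the rail. I'll finish with a gentle two-finger nudge against the rail.

Call:
arm_command(
  commands=[
    {"tx": 0,"ty": 0,"tz": 0.12,"twist": -0.002},
    {"tx": 0,"ty": 0,"tz": 0.24,"twist": -0.002},
    {"tx": 0,"ty": 0,"tz": 0.36,"twist": -0.002},
    {"tx": 0,"ty": 0,"tz": 0.46,"twist": -0.002},
    {"tx": 0,"ty": 0,"tz": 0.5,"twist": -0.002},
    {"tx": 0.02,"ty": 0,"tz": 0.5,"twist": -0.002},
    {"tx": 0.05,"ty": 0,"tz": 0.5,"twist": -0.002},
    {"tx": 0.08,"ty": 0,"tz": 0.5,"twist": -0.002},
  ],
)

```text
t: 18.72
eef_pos: [0.5251, 0.0959, 0.0119]
ee_rot: [-3.14, -0.002, -0.129]
force: [0.0, 0.8, 0.5]
width: 0.0875
gripper_force: 0.0
```

Call:
arm_command(
  commands=[
    {"tx": 0.005,"ty": 0,"tz": 0,"twist": 0},
    {"tx": 0.01,"ty": 0,"tz": 0,"twist": 0},
    {"tx": 0.015,"ty": 0,"tz": 0,"twist": 0},
    {"tx": 0.02,"ty": 0,"tz": 0,"twist": 0},
    {"tx": 0.025,"ty": 0,"tz": 0,"twist": 0},
    {"tx": 0.03,"ty": 0,"tz": 0,"twist": 0},
    {"tx": 0.035,"ty": 0,"tz": 0,"twist": 0},
    {"tx": 0.04,"ty": 0,"tz": 0,"twist": 0},
  ],
)

```text
t: 19.38
eef_pos: [0.5323, 0.0938, 0.0102]
ee_rot: [3.141, 0.001, -0.13]
force: [-4.5, 0.9, 2.6]
width: 0.0877
gripper_force: 2.1
```

Call:
arm_command(
  commands=[
    {"tx": 0.002,"ty": 0,"tz": 0,"twist": 0},
    {"tx": 0.004,"ty": 0,"tz": 0,"twist": 0},
    {"tx": 0.006,"ty": 0,"tz": 0,"twist": 0},
    {"tx": 0.008,"ty": 0,"tz": 0,"twist": 0},
    {"tx": 0.01,"ty": 0,"tz": 0,"twist": 0},
    {"tx": 0.01,"ty": 0,"tz": 0,"twist": 0},
    {"tx": 0.01,"ty": 0,"tz": 0,"twist": 0},
    {"tx": 0.01,"ty": 0,"tz": 0,"twist": 0},
  ],
)

```text
t: 20.05
eef_pos: [0.5351, 0.0934, 0.0101]
ee_rot: [3.141, 0.001, -0.13]
force: [-4.0, -2.5, 0.5]
width: 0.0876
gripper_force: 1.8
```

```bash
python3 - <<'E'
from h import *
s=get_state();print(s["t"],s["eef_pos"],s["ee_rot"],s["force"],s["moment"])
E
```

```text
20.05 [0.535059   0.09340626 0.01009676] [ 3.14107961e+00  6.81401119e-04 -1.30175074e-01] [-4.02959283 -2.48076478  0.45052674] [-0.73179598  1.36945694 -0.21917168]
```

Call:
arm_command(
  commands=[
    {"tx": 0.002,"ty": 0,"tz": 0,"twist": 0},
    {"tx": 0.004,"ty": 0,"tz": 0,"twist": 0},
    {"tx": 0.006,"ty": 0,"tz": 0,"twist": 0},
    {"tx": 0.008,"ty": 0,"tz": 0,"twist": 0},
    {"tx": 0.01,"ty": 0,"tz": 0,"twist": 0},
    {"tx": 0.01,"ty": 0,"tz": 0,"twist": 0},
    {"tx": 0.01,"ty": 0,"tz": 0,"twist": 0},
    {"tx": 0.01,"ty": 0,"tz": 0,"twist": 0},
  ],
)

```text
t: 20.72
eef_pos: [0.5355, 0.0933, 0.0101]
ee_rot: [3.141, 0.004, -0.131]
force: [-15.1, 4.3, 7.4]
width: 0.0875
gripper_force: 7.1
```

Call:
arm_command(
  commands=[
    {"tx": 0.002,"ty": 0,"tz": 0,"twist": 0},
    {"tx": 0.004,"ty": 0,"tz": 0,"twist": 0},
    {"tx": 0.006,"ty": 0,"tz": 0,"twist": 0},
    {"tx": 0.006,"ty": 0,"tz": 0,"twist": 0},
    {"tx": 0.006,"ty": 0,"tz": 0,"twist": 0},
    {"tx": 0.006,"ty": 0,"tz": 0,"twist": 0},
    {"tx": 0.006,"ty": 0,"tz": 0,"twist": 0},
    {"tx": 0.006,"ty": 0,"tz": 0,"twist": 0},
  ],
)

```text
t: 21.38
eef_pos: [0.5356, 0.0932, 0.01]
ee_rot: [3.14, 0.006, -0.131]
force: [-21.3, 7.0, 12.7]
width: 0.0873
gripper_force: 10.7
```

```bash
python3 - <<'E'
from h import *
s=get_state();print(s["t"],s["eef_pos"],s["ee_rot"],s["force"],s["moment"])
E
```

```text
21.3833 [0.53562928 0.09321077 0.01001257] [ 3.14017976  0.00557897 -0.13078481] [-21.31837729   7.03232863  12.69844042] [ 2.8480809   7.38016331 -0.15194051]
```

It's seated at about 22 N, centred. The travel difference suggests the rail yaw is nearer −8°, so I'll back off, lift, and check the gaps in a rectified view.

Call:
arm_command(
  commands=[
    {"tx": -0.02,"ty": 0,"tz": 0,"twist": 0},
    {"tx": -0.06,"ty": 0,"tz": 0,"twist": 0},
    {"tx": -0.12,"ty": 0,"tz": 0,"twist": 0},
    {"tx": -0.12,"ty": 0,"tz": -0.12,"twist": 0},
    {"tx": -0.12,"ty": 0,"tz": -0.28,"twist": 0},
    {"tx": -0.12,"ty": 0,"tz": -0.44,"twist": 0},
    {"tx": -0.12,"ty": 0,"tz": -0.5,"twist": 0},
    {"tx": -0.12,"ty": 0,"tz": -0.5,"twist": 0},
  ],
)

```text
t: 22.05
eef_pos: [0.5131, 0.0989, 0.1407]
ee_rot: [-3.136, -0.01, -0.129]
force: [1.2, 0.2, -0.8]
width: 0.0872
gripper_force: 0.0
```

```bash
cat >> h.py <<'E'
def ortho(im,c,z,n,a,yaw=-.1305,res=.0004):
    # picture on plane z in rail-like axes: rows = -n, columns = -a
    K=np.array(c["camera_matrix"]);T=np.array(c["extrinsics"])
    N,A=np.meshgrid(np.arange(n[1],n[0],-res),np.arange(a[1],a[0],-res),indexing="ij")
    x=N*np.cos(yaw)-A*np.sin(yaw);y=N*np.sin(yaw)+A*np.cos(yaw)
    p=np.stack([x,y,np.full_like(x,z)],-1)-T[:3,3];p=p@T[:3,:3]
    r=np.hypot(p[...,0],p[...,1]);th=np.arctan2(r,p[...,2])/r
    return cv2.remap(im,(K[0,0]*p[...,0]*th+K[0,2]).astype(np.float32),(K[1,1]*p[...,1]*th+K[1,2]).astype(np.float32),cv2.INTER_CUBIC)
E
python3 - <<'E'
from h import *
s=get_state();print(s["t"],s["eef_pos"],s["ee_rot"])
c=calibration("wrist");a=save("wrist","w5")
o=ortho(a,c,.022,(.515,.69),(.04,.30))
cv2.imwrite("pics/o5.png",cv2.resize(o[:,:,::-1],None,fx=1.2,fy=1.2))
E
```

```text
22.05 [0.51314697 0.09890049 0.14069391] [-3.13563675 -0.00955794 -0.12868279]
```

View pics/o5.png

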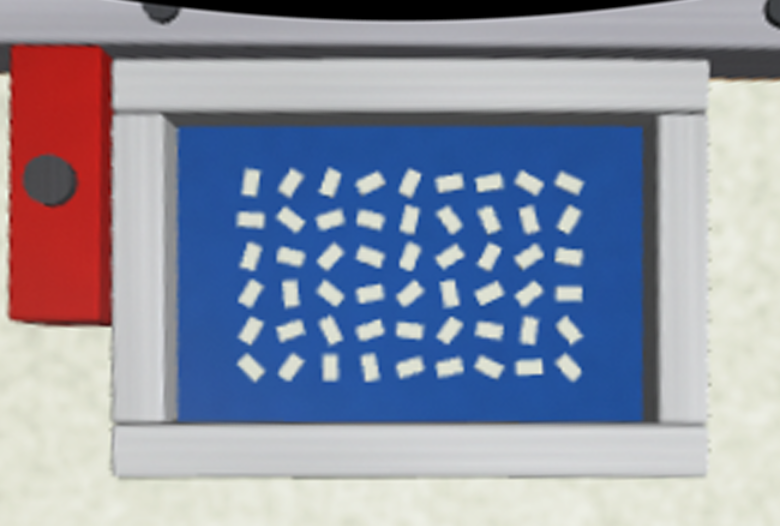

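The rectified view shows the frame tight in the corner: red face at column ~112, rail band at rows 46–60. I'll measure parallelism numerically on a settled picture.

```bash
python3 - <<'E'
from h import *
grab_frame("wrist")
s=get_state();print(s["t"],s["eef_pos"],s["ee_rot"])
c=calibration("wrist");a=save("wrist","w6")
res=.0004
o=ortho(a,c,.03,(.515,.69),(.04,.30)).astype(float); g=cv2.GaussianBlur(o.mean(2),(5,5),1)
f=ortho(a,c,.022,(.515,.69),(.04,.30)).astype(float); h=cv2.GaussianBlur(f.mean(2),(5,5),1)
cols=[int((.30-x)/res) for x in (.25,.23,.20,.17,.14,.11,.08)]
r30=[];r22=[]
for k in cols:
    d=np.diff(g[:70,k-6:k+6].mean(1)); i=np.argmin(d[15:60])+15; r30.append(.69-i*res)
    d=np.diff(h[:70,k-6:k+6].mean(1)); i=np.argmax(d[30:65])+30; r22.append(.69-i*res)
x=np.array([.30-k*res for k in cols])
print("rail top n",np.round(r30,4),np.degrees(np.polyfit(x,r30,1)[0]));print("frame far n",np.round(r22,4),np.degrees(np.polyfit(x,r22,1)[0]))
# stop: red-ness at z=.03 vs frame left edge at z=.022
rows=[int((.69-n)/res) for n in (.655,.64,.62,.60,.59)]
for R in rows:
    red=o[R-3:R+3,:,0].mean(0)-o[R-3:R+3,:,2].mean(0)
    dd=np.diff(cv2.GaussianBlur(o[R-3:R+3,:,0].mean(0)[None],(5,1),1)[0])
    e=np.argmin(dd[40:110])+40
    d2=np.diff(cv2.GaussianBlur(f[R-3:R+3,:,1].mean(0)[None],(5,1),1)[0]);e2=np.argmax(d2[50:130])+50
    print("n",round(.69-R*res,3),"red top edge a",round(.30-e*res,4),"frame left a",round(.30-e2*res,4))
E
```

```text
22.15 [0.51054297 0.09780069 0.13650006] [-3.13897442 -0.00336052 -0.12969101]
rail top n [0.6728 0.6724 0.6724 0.672  0.672  0.6716 0.6716] 0.3928401248526589
frame far n [0.6704 0.6704 0.6708 0.678  0.6704 0.6708 0.6708] -0.08542422321136087
n 0.655 red top edge a 0.264 frame left a 0.2628
n 0.64 red top edge a 0.264 frame left a 0.2632
n 0.62 red top edge a 0.264 frame left a 0.2632
n 0.6 red top edge a 0.264 frame left a 0.2632
n 0.59 red top edge a 0.264 frame left a 0.2628
```

The frame is about 0.5° off the rail: its right end touches and its left end is ~1.6 mm short. I'll push again with the yaw corrected and the fingers shifted left.

Call:
arm_command(
  commands=[
    {"tx": 0,"ty": -0.1,"tz": 0.12,"twist": 0.003},
    {"tx": 0,"ty": -0.1,"tz": 0.24,"twist": 0.003},
    {"tx": 0,"ty": -0.1,"tz": 0.36,"twist": 0.003},
    {"tx": 0,"ty": -0.1,"tz": 0.46,"twist": 0.003},
    {"tx": 0,"ty": -0.1,"tz": 0.505,"twist": 0.003},
    {"tx": 0,"ty": -0.1,"tz": 0.505,"twist": 0.003},
    {"tx": 0.03,"ty": -0.1,"tz": 0.505,"twist": 0.003},
    {"tx": 0.06,"ty": -0.1,"tz": 0.505,"twist": 0.003},
  ],
)

```text
t: 22.87
eef_pos: [0.5286, 0.1201, 0.0095]
ee_rot: [3.142, -0.0, -0.138]
force: [0.6, 0.6, 0.3]
width: 0.0877
gripper_force: 0.0
```

Call:
arm_command(
  commands=[
    {"tx": 0.005,"ty": 0,"tz": 0,"twist": 0},
    {"tx": 0.01,"ty": 0,"tz": 0,"twist": 0},
    {"tx": 0.015,"ty": 0,"tz": 0,"twist": 0},
    {"tx": 0.02,"ty": 0,"tz": 0,"twist": 0},
    {"tx": 0.025,"ty": 0,"tz": 0,"twist": 0},
    {"tx": 0.03,"ty": 0,"tz": 0,"twist": 0},
    {"tx": 0.035,"ty": 0,"tz": 0,"twist": 0},
    {"tx": 0.04,"ty": 0,"tz": 0,"twist": 0},
  ],
)

```text
t: 23.53
eef_pos: [0.5378, 0.1186, 0.0091]
ee_rot: [-3.142, -0.0, -0.139]
force: [0.8, -0.0, -0.1]
width: 0.0875
gripper_force: 0.0
```

Call:
arm_command(
  commands=[
    {"tx": 0.002,"ty": 0,"tz": 0,"twist": 0},
    {"tx": 0.004,"ty": 0,"tz": 0,"twist": 0},
    {"tx": 0.006,"ty": 0,"tz": 0,"twist": 0},
    {"tx": 0.008,"ty": 0,"tz": 0,"twist": 0},
    {"tx": 0.008,"ty": 0,"tz": 0,"twist": 0},
    {"tx": 0.008,"ty": 0,"tz": 0,"twist": 0},
    {"tx": 0.008,"ty": 0,"tz": 0,"twist": 0},
    {"tx": 0.008,"ty": 0,"tz": 0,"twist": 0},
  ],
)

```text
t: 24.2
eef_pos: [0.5395, 0.1183, 0.009]
ee_rot: [3.141, 0.0, -0.139]
force: [-2.4, 1.9, -1.0]
width: 0.0877
gripper_force: 1.0
```

```bash
python3 - <<'E'
from h import *
s=get_state();print(s["t"],s["eef_pos"],s["ee_rot"],s["force"],s["moment"])
E
```

```text
24.2 [0.53954391 0.11825368 0.00896259] [ 3.14148107e+00  1.76698917e-04 -1.39342247e-01] [-2.35478009  1.88290254 -1.03804915] [0.57843165 0.70279423 0.13936079]
```

Call:
arm_command(
  commands=[
    {"tx": 0.002,"ty": 0,"tz": 0,"twist": 0},
    {"tx": 0.004,"ty": 0,"tz": 0,"twist": 0},
    {"tx": 0.006,"ty": 0,"tz": 0,"twist": 0},
    {"tx": 0.008,"ty": 0,"tz": 0,"twist": 0},
    {"tx": 0.01,"ty": 0,"tz": 0,"twist": 0},
    {"tx": 0.01,"ty": 0,"tz": 0,"twist": 0},
    {"tx": 0.01,"ty": 0,"tz": 0,"twist": 0},
    {"tx": 0.01,"ty": 0,"tz": 0,"twist": 0},
  ],
)

```text
t: 24.87
eef_pos: [0.5398, 0.1181, 0.009]
ee_rot: [3.141, 0.003, -0.14]
force: [-12.6, 8.2, 7.9]
width: 0.0875
gripper_force: 7.2
```

Call:
arm_command(
  commands=[
    {"tx": 0.002,"ty": 0,"tz": 0,"twist": 0},
    {"tx": 0.004,"ty": 0,"tz": 0,"twist": 0},
    {"tx": 0.006,"ty": 0,"tz": 0,"twist": 0},
    {"tx": 0.006,"ty": 0,"tz": 0,"twist": 0},
    {"tx": 0.006,"ty": 0,"tz": 0,"twist": 0},
    {"tx": 0.006,"ty": 0,"tz": 0,"twist": 0},
    {"tx": 0.006,"ty": 0,"tz": 0,"twist": 0},
    {"tx": 0.006,"ty": 0,"tz": 0,"twist": 0},
  ],
)

```text
t: 25.53
eef_pos: [0.5398, 0.118, 0.0089]
ee_rot: [3.14, 0.005, -0.14]
force: [-20.5, 11.6, 12.4]
width: 0.0876
gripper_force: 10.8
```

```bash
python3 - <<'E'
from h import *
s=get_state();print(s["t"],s["eef_pos"],s["ee_rot"],s["force"],s["moment"])
E
```

```text
25.5333 [0.5398154  0.11802684 0.00887307] [ 3.14043838  0.00535057 -0.13981621] [-20.45044101  11.58532483  12.36606849] [4.56419484 7.26892853 0.30917371]
```

Call:
arm_command(
  commands=[
    {"tx": -0.02,"ty": 0,"tz": 0,"twist": 0},
    {"tx": -0.06,"ty": 0,"tz": 0,"twist": 0},
    {"tx": -0.12,"ty": 0,"tz": 0,"twist": 0},
    {"tx": -0.12,"ty": 0.1,"tz": -0.12,"twist": 0},
    {"tx": -0.12,"ty": 0.1,"tz": -0.28,"twist": 0},
    {"tx": -0.12,"ty": 0.1,"tz": -0.44,"twist": 0},
    {"tx": -0.12,"ty": 0.1,"tz": -0.5,"twist": 0},
    {"tx": -0.12,"ty": 0.1,"tz": -0.5,"twist": 0},
  ],
)

```text
t: 26.2
eef_pos: [0.5131, 0.098, 0.1391]
ee_rot: [-3.137, -0.008, -0.139]
force: [0.3, 0.3, -0.0]
width: 0.0873
gripper_force: 0.0
```

```bash
cat > m.py <<'E'
from h import *
import sys
for _ in range(4): grab_frame("wrist")
s=get_state();print(s["t"],s["eef_pos"],s["ee_rot"])
c=calibration("wrist");a=save("wrist",sys.argv[1]);res=.0002;Y=-.137
g=[cv2.GaussianBlur(ortho(a,c,z,(.50,.70),(.04,.31),Y,res).astype(np.float32).mean(2),(0,0),3) for z in (.03,.022)]
r=cv2.GaussianBlur(np.float32(ortho(a,c,.03,(.50,.70),(.04,.31),Y,res)[...,0])-0,(0,0),2)
s0,s1=np.sin(Y),np.cos(Y)
out=[];A=np.arange(.075,.255,.01)
for x in A:
    k=int((.31-x)/res);row=[]
    for gg,sg in ((g[0],-1),(g[1],1)):
        d=np.diff(gg[:,k-15:k+15].mean(1))*sg;L=int((.70-.677)/res);H=int((.70-.665)/res)
        row.append(.70-(L+np.argmax(d[L:H]))*res)
    out.append(row)
out=np.array(out);gap=out[:,0]-out[:,1]
print("a",A.round(3));print("rail-frame mm",(gap*1e3).round(1));
for j,nm in enumerate(("rail","frame")):
    p=np.polyfit(A-.16,out[:,j],1);print(nm,"n",p[1].round(4),"deg",np.degrees(p[0]).round(2))
for n in (.65,.635,.62,.605,.595):
    R=int((.70-n)/res);L=int((.31-.272)/res);H=int((.31-.258)/res)
    e=L+np.argmin(np.diff(r[R-15:R+15].mean(0))[L:H]);e2=L+np.argmax(np.diff(g[1][R-15:R+15].mean(0))[L:H])
    print("n",n,"red a",round(.31-e*res,4),"frame a",round(.31-e2*res,4))
E
python3 m.py w7
```

```text
26.4 [0.50974487 0.09672285 0.13323727] [ 3.14097803e+00  9.17054163e-04 -1.39784129e-01]
a [0.075 0.085 0.095 0.105 0.115 0.125 0.135 0.145 0.155 0.165 0.175 0.185
 0.195 0.205 0.215 0.225 0.235 0.245]
rail-frame mm [ 1.   1.   1.2 -6.2 -5.2 -5.   0.4 -0.2 -0.6 -0.6 -0.6 -0.2  0.2 -5.
 -5.4 -6.2  1.   0.8]
rail n 0.6704 deg -0.02
frame n 0.6721 deg 0.32
n 0.65 red a 0.268 frame a 0.2662
n 0.635 red a 0.268 frame a 0.2664
n 0.62 red a 0.268 frame a 0.2664
n 0.605 red a 0.268 frame a 0.2664
n 0.595 red a 0.268 frame a 0.2664
```

Both ends of the rail edge now read the same (1.0 mm, which is bevel), so the frame is parallel. The stop side reads slightly open (1.6 mm), so I'll give the right end a last light push at the corrected yaw.

Call:
arm_command(
  commands=[
    {"tx": 0,"ty": 0.1,"tz": 0,"twist": 0.03},
    {"tx": 0,"ty": 0.2,"tz": 0,"twist": 0.07},
    {"tx": 0.1,"ty": 0.3,"tz": 0,"twist": 0.11},
    {"tx": 0.2,"ty": 0.4,"tz": 0,"twist": 0.15},
    {"tx": 0.3,"ty": 0.51,"tz": 0,"twist": 0.19},
    {"tx": 0.4,"ty": 0.51,"tz": 0,"twist": 0.23},
    {"tx": 0.4,"ty": 0.51,"tz": 0,"twist": 0.27},
    {"tx": 0.4,"ty": 0.51,"tz": 0,"twist": 0.3},
  ],
  claw=0.6,
)

```text
t: 27.12
eef_pos: [0.592, -0.0443, 0.1317]
ee_rot: [3.138, 0.001, -1.091]
force: [-0.4, 0.6, 0.0]
width: 0.0528
gripper_force: 0.0
```

Call:
arm_command(
  commands=[
    {"tx": 0,"ty": 0,"tz": 0,"twist": 0.04},
    {"tx": 0,"ty": 0,"tz": 0,"twist": 0.08},
    {"tx": 0,"ty": 0,"tz": 0,"twist": 0.12},
    {"tx": 0,"ty": 0,"tz": 0,"twist": 0.16},
    {"tx": 0,"ty": 0,"tz": 0,"twist": 0.2},
    {"tx": 0,"ty": 0,"tz": 0,"twist": 0.2},
    {"tx": 0,"ty": 0,"tz": 0,"twist": 0.2},
    {"tx": 0,"ty": 0,"tz": 0,"twist": 0.2},
  ],
)

```text
t: 27.78
eef_pos: [0.5915, -0.0431, 0.1333]
ee_rot: [3.14, -0.001, -1.706]
force: [0.5, 0.9, -0.6]
width: 0.0524
gripper_force: 0.0
```

Call:
arm_command(
  commands=[
    {"tx": 0,"ty": 0,"tz": 0.12,"twist": 0},
    {"tx": 0,"ty": 0,"tz": 0.24,"twist": 0},
    {"tx": 0,"ty": 0,"tz": 0.36,"twist": 0},
    {"tx": 0,"ty": 0,"tz": 0.45,"twist": 0},
    {"tx": 0,"ty": 0,"tz": 0.49,"twist": 0},
    {"tx": 0,"ty": 0,"tz": 0.49,"twist": 0},
    {"tx": -0.02,"ty": 0,"tz": 0.49,"twist": 0},
    {"tx": -0.04,"ty": 0,"tz": 0.49,"twist": 0},
  ],
)

```text
t: 28.45
eef_pos: [0.5944, -0.0327, 0.013]
ee_rot: [-3.139, 0.001, -1.709]
force: [-0.6, -0.5, 0.2]
width: 0.0525
gripper_force: 0.0
```

Call:
arm_command(
  commands=[
    {"tx": -0.004,"ty": 0,"tz": 0,"twist": 0},
    {"tx": -0.008,"ty": 0,"tz": 0,"twist": 0},
    {"tx": -0.012,"ty": 0,"tz": 0,"twist": 0},
    {"tx": -0.016,"ty": 0,"tz": 0,"twist": 0},
    {"tx": -0.02,"ty": 0,"tz": 0,"twist": 0},
    {"tx": -0.024,"ty": 0,"tz": 0,"twist": 0},
    {"tx": -0.027,"ty": 0,"tz": 0,"twist": 0},
    {"tx": -0.03,"ty": 0,"tz": 0,"twist": 0},
  ],
)

```text
t: 29.12
eef_pos: [0.5941, -0.0257, 0.0115]
ee_rot: [3.141, -0.0, -1.71]
force: [-0.2, -0.4, -0.1]
width: 0.0528
gripper_force: 0.7
```

Call:
arm_command(
  commands=[
    {"tx": -0.002,"ty": 0,"tz": 0,"twist": 0},
    {"tx": -0.004,"ty": 0,"tz": 0,"twist": 0},
    {"tx": -0.006,"ty": 0,"tz": 0,"twist": 0},
    {"tx": -0.008,"ty": 0,"tz": 0,"twist": 0},
    {"tx": -0.008,"ty": 0,"tz": 0,"twist": 0},
    {"tx": -0.008,"ty": 0,"tz": 0,"twist": 0},
    {"tx": -0.008,"ty": 0,"tz": 0,"twist": 0},
    {"tx": -0.008,"ty": 0,"tz": 0,"twist": 0},
  ],
)

```text
t: 29.78
eef_pos: [0.5942, -0.0247, 0.0115]
ee_rot: [3.141, -0.001, -1.71]
force: [0.0, -6.5, 1.1]
width: 0.0525
gripper_force: 3.3
```

Call:
arm_command(
  commands=[
    {"tx": -0.002,"ty": 0,"tz": 0,"twist": 0},
    {"tx": -0.004,"ty": 0,"tz": 0,"twist": 0},
    {"tx": -0.006,"ty": 0,"tz": 0,"twist": 0},
    {"tx": -0.008,"ty": 0,"tz": 0,"twist": 0},
    {"tx": -0.008,"ty": 0,"tz": 0,"twist": 0},
    {"tx": -0.008,"ty": 0,"tz": 0,"twist": 0},
    {"tx": -0.008,"ty": 0,"tz": 0,"twist": 0},
    {"tx": -0.008,"ty": 0,"tz": 0,"twist": 0},
  ],
)

```text
t: 30.45
eef_pos: [0.5939, -0.0244, 0.0115]
ee_rot: [3.14, -0.003, -1.711]
force: [0.6, -16.0, 2.3]
width: 0.053
gripper_force: 7.9
```

It's seated on the stop (0.4 mm for 10 N). I'll back off, lift, and do a final check.

Call:
arm_command(
  commands=[
    {"tx": 0.02,"ty": 0,"tz": 0,"twist": 0},
    {"tx": 0.08,"ty": 0,"tz": 0,"twist": 0},
    {"tx": 0.08,"ty": 0,"tz": -0.12,"twist": 0},
    {"tx": 0.08,"ty": 0,"tz": -0.25,"twist": 0},
    {"tx": 0.08,"ty": 0,"tz": -0.4,"twist": -0.04},
    {"tx": 0.08,"ty": 0.1,"tz": -0.54,"twist": -0.08},
    {"tx": 0.08,"ty": 0.2,"tz": -0.54,"twist": -0.12},
    {"tx": 0.08,"ty": 0.26,"tz": -0.54,"twist": -0.16},
  ],
)

```text
t: 31.12
eef_pos: [0.527, -0.0323, 0.1489]
ee_rot: [-3.137, 0.0, -1.204]
force: [-0.6, -0.7, 0.1]
width: 0.0523
gripper_force: 0.0
```

```bash
python3 - <<'E'
from h import *
s=get_state();e=s["eef_pos"];print(s["t"],e,s["ee_rot"])
y=s["ee_rot"][2];T=np.array([.535,.093])-e[:2]
print("tx,ty",T@[np.cos(y),np.sin(y)]/.25,T@[np.sin(y),-np.cos(y)]/.25,"twist",(y+.138)/np.pi)
E
```

```text
31.1167 [ 0.52697966 -0.03234894  0.14892515] [-3.13682849e+00  4.65734426e-04 -1.20430245e+00]
tx,ty -0.45660163560289196 -0.20962315410505966 twist -0.3394146112888709
```

Call:
arm_command(
  commands=[
    {"tx": -0.1,"ty": -0.06,"tz": 0,"twist": -0.04},
    {"tx": -0.2,"ty": -0.12,"tz": 0,"twist": -0.08},
    {"tx": -0.3,"ty": -0.18,"tz": 0,"twist": -0.12},
    {"tx": -0.45,"ty": -0.21,"tz": 0,"twist": -0.16},
    {"tx": -0.45,"ty": -0.21,"tz": 0,"twist": -0.2},
    {"tx": -0.45,"ty": -0.21,"tz": 0,"twist": -0.24},
    {"tx": -0.45,"ty": -0.21,"tz": 0,"twist": -0.28},
    {"tx": -0.45,"ty": -0.21,"tz": 0,"twist": -0.31},
  ],
  claw=1,
)

```text
t: 31.78
eef_pos: [0.5369, 0.0916, 0.1465]
ee_rot: [-3.141, 0.0, -0.229]
force: [0.8, -0.6, 0.3]
width: 0.0875
gripper_force: 0.0
```

Call:
arm_command(
  commands=[
    {"tx": 0,"ty": 0,"tz": 0,"twist": -0.028},
    {"tx": 0,"ty": 0,"tz": 0,"twist": -0.028},
    {"tx": 0,"ty": 0,"tz": 0,"twist": -0.028},
    {"tx": 0,"ty": 0,"tz": 0,"twist": -0.028},
    {"tx": 0,"ty": 0,"tz": 0,"twist": -0.028},
    {"tx": 0,"ty": 0,"tz": 0,"twist": -0.028},
    {"tx": 0,"ty": 0,"tz": 0,"twist": -0.028},
    {"tx": 0,"ty": 0,"tz": 0,"twist": -0.028},
  ],
)

```text
t: 32.45
eef_pos: [0.537, 0.0912, 0.1466]
ee_rot: [-3.142, 0.0, -0.149]
force: [0.6, -0.2, 0.4]
width: 0.0877
gripper_force: 0.0
```

```bash
python3 m.py w8; python3 - <<'E'
from h import *
a=cv2.imread("pics/w8.png")[:,:,::-1];c=calibration("wrist")
o=ortho(a,c,.022,(.50,.70),(.04,.30),-.137,.0004)
cv2.imwrite("pics/o8.png",cv2.resize(o[:,:,::-1],None,fx=1.2,fy=1.2))
E
```

```text
32.65 [0.53701746 0.09127191 0.14654833] [-3.14159174e+00 -4.38947525e-06 -1.48418986e-01]
a [0.075 0.085 0.095 0.105 0.115 0.125 0.135 0.145 0.155 0.165 0.175 0.185
 0.195 0.205 0.215 0.225 0.235 0.245]
rail-frame mm [1.4 1.2 1.  1.  1.  1.2 1.  1.2 1.4 1.4 1.2 1.  1.2 0.8 0.8 0.6 0.8 0.8]
rail n 0.6709 deg 0.07
frame n 0.6699 deg 0.22
n 0.65 red a 0.268 frame a 0.267
n 0.635 red a 0.268 frame a 0.2672
n 0.62 red a 0.268 frame a 0.2672
n 0.605 red a 0.2678 frame a 0.2672
n 0.595 red a 0.268 frame a 0.267
```

View pics/o8.png

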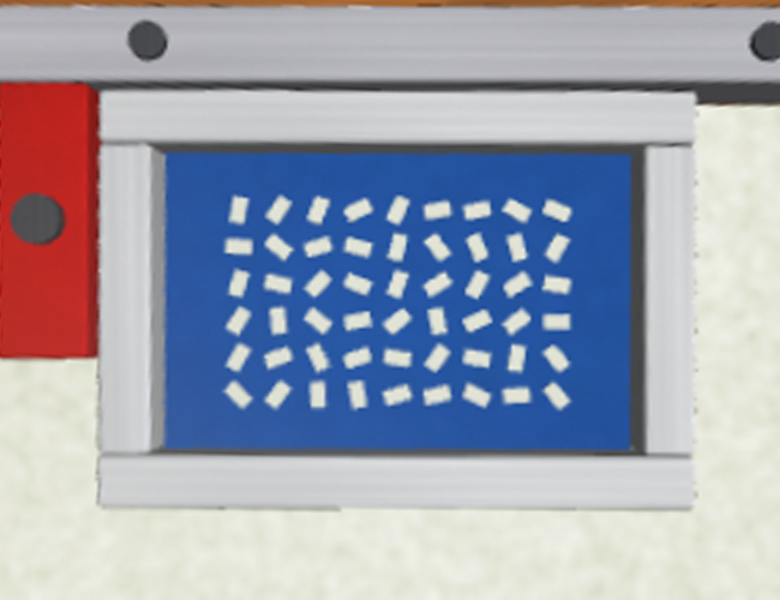

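The final view shows the frame square in the corner: red stop along column ~98, rail along row ~90, and residuals ≤ ~0.5 mm. The arm is clear, so I'm handing in.

```bash
python3 -c "from station import *; print(job_done())"
```

```text
the job is handed in; nothing more can be done
None
```

The blue frame is flush against the steel rail and up against the small red stop, within about 0.5 mm in the last wrist picture. The arm is backed off and clear, and I handed the job in at about 33 s.

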